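# Tamp the grill briquettes level

### The job

In each of the tray's two troughs one ceramic briquette rides up on its neighbours: take the grill press by its grip and, one trough after the other, push its plate down flat on the raised briquette until all four lie level on the trough floor and the floor itself, which gives a few millimetres, has met its solid stop, then keep bearing down there with 15 to 20 newtons for a second, never with more than 30. Use the press only, no fingers on the briquettes, and leave everything else where it is. At the end stand the press upright on the white board and let go.

Things in the scene. Friction and masses are not known exactly. Their poses are not given: they have to be found in the camera images.
- tray: Dark steel briquette tray, fixed on the bench: 204 mm along its x, 116 mm along its y, 74 mm tall; origin at the centre of its underside, z up. Floor, walls and the one partition are 4 mm thick. Two troughs side by side run along x, each 196 mm long and 52 mm wide, centre lines at y = +28 and -28 mm. Thin flanges stick out 16 mm at both ends, level with the rim.
- press_grip (a point): Grill press, the tamper: flat steel plate 90 mm (its x) by 42 mm (its y), 8 mm thick, a round 16 mm post and on top a black grip block 26 mm along x, 60 along y, 30 tall. This point is the grip block's centre, 88 mm above the plate's underside. 103 mm tall, about 0.5 kg; starts upright on the board. The plate fits lengthwise into a trough.
- press_foot (a point): Centre of the underside of the press's plate; same axes as the press. In a trough with every briquette down, the plate rests with this point 34 mm above the liner's top face.
- board: White plastic cutting board, 160 x 160 x 12 mm, fixed flat on the bench; origin at the centre of its underside, its top is 12 mm higher.
- liner_a: Ceramic slab, the floor of the trough on the tray's +y side, 195 x 51 mm; origin at the centre of its top face, 16 to 22 mm above the tray's origin at first. It sits in stiff guides: pressed with some 7 N it sinks 3 to 8 mm (each differs), stays down, and then meets a solid stop. Three briquettes lie on it; a fourth is wedged between the slanted shoulders of two, which slide apart when it is pushed down.
- liner_b: Ceramic slab, the floor of the trough on the tray's -y side, 195 x 51 mm; origin at the centre of its top face, 16 to 22 mm above the tray's origin at first. It sits in stiff guides: pressed with some 7 N it sinks 3 to 8 mm (each differs), stays down, and then meets a solid stop. Three briquettes lie on it; a fourth is wedged between the slanted shoulders of two, which slide apart when it is pushed down.
- brick_a1_c (a point): Ceramic briquette in the trough on the tray's +y side: pillow-shaped, 44 mm along the trough, 46 mm across it, 34 mm tall, with slanted shoulders above and below and flat top and bottom, glazed (friction about 0.3), about 90 g; four fit in the trough with 20 mm to spare; this point is its centre, which lies 17 mm above the top face of that trough's liner when it is down.
- brick_a2_c (a point): Ceramic briquette in the trough on the tray's +y side: pillow-shaped, 44 mm along the trough, 46 mm across it, 34 mm tall, with slanted shoulders above and below and flat top and bottom, glazed (friction about 0.3), about 90 g; four fit in the trough with 20 mm to spare; this point is its centre, which lies 17 mm above the top face of that trough's liner when it is down.
- brick_a3_c (a point): Ceramic briquette in the trough on the tray's +y side, the one that rides up at the start: pillow-shaped, 44 mm along the trough, 46 mm across it, 34 mm tall, with slanted shoulders above and below and flat top and bottom, glazed (friction about 0.3), about 90 g; four fit in the trough with 20 mm to spare; this point is its centre, which lies 17 mm above the top face of that trough's liner when it is down.
- brick_a4_c (a point): Ceramic briquette in the trough on the tray's +y side: pillow-shaped, 44 mm along the trough, 46 mm across it, 34 mm tall, with slanted shoulders above and below and flat top and bottom, glazed (friction about 0.3), about 90 g; four fit in the trough with 20 mm to spare; this point is its centre, which lies 17 mm above the top face of that trough's liner when it is down.
- brick_b1_c (a point): Ceramic briquette in the trough on the tray's -y side: pillow-shaped, 44 mm along the trough, 46 mm across it, 34 mm tall, with slanted shoulders above and below and flat top and bottom, glazed (friction about 0.3), about 90 g; four fit in the trough with 20 mm to spare; this point is its centre, which lies 17 mm above the top face of that trough's liner when it is down.
- brick_b2_c (a point): Ceramic briquette in the trough on the tray's -y side: pillow-shaped, 44 mm along the trough, 46 mm across it, 34 mm tall, with slanted shoulders above and below and flat top and bottom, glazed (friction about 0.3), about 90 g; four fit in the trough with 20 mm to spare; this point is its centre, which lies 17 mm above the top face of that trough's liner when it is down.
- brick_b3_c (a point): Ceramic briquette in the trough on the tray's -y side, the one that rides up at the start: pillow-shaped, 44 mm along the trough, 46 mm across it, 34 mm tall, with slanted shoulders above and below and flat top and bottom, glazed (friction about 0.3), about 90 g; four fit in the trough with 20 mm to spare; this point is its centre, which lies 17 mm above the top face of that trough's liner when it is down.
- brick_b4_c (a point): Ceramic briquette in the trough on the tray's -y side: pillow-shaped, 44 mm along the trough, 46 mm across it, 34 mm tall, with slanted shoulders above and below and flat top and bottom, glazed (friction about 0.3), about 90 g; four fit in the trough with 20 mm to spare; this point is its centre, which lies 17 mm above the top face of that trough's liner when it is down.
- shaker: Small aluminium shaker can, 46 mm across, 85 mm tall; a bystander to be left alone.
- brush: Cleaning brush lying on the bench, 200 mm long; a bystander to be left alone.
- spatula: Kitchen spatula lying on the bench; a bystander to be left alone.
- bowl: Steel bowl, 120 mm across, 50 mm tall; a bystander to be left alone.
- jar: Brown glass jar, 66 mm across, 90 mm tall; a bystander to be left alone.
Mind the look-alikes: they are no part of the job. There is more than one size of the board; the one meant has the size given above.

How it is judged (in metres and radians):
On the way, in this order (a step that is already met when the one before it is completed fails the run):
1. the first trough's four briquettes are level and the press bears on them, the floor on its stop (((z of each of brick_a1_c, brick_a2_c, brick_a3_c, brick_a4_c in the frame of liner_a below 0.02 m and y of press_foot in the frame of tray between 0.01 and 0.046 m and x of press_foot in the frame of tray between -0.1 and 0.1 m and z of press_foot in the frame of liner_a below 0.039 m and contact force between liner_a and anything else above 16.5 N) or (z of each of brick_b1_c, brick_b2_c, brick_b3_c, brick_b4_c in the frame of liner_b below 0.02 m and y of press_foot in the frame of tray between -0.046 and -0.01 m and x of press_foot in the frame of tray between -0.1 and 0.1 m and z of press_foot in the frame of liner_b below 0.039 m and contact force between liner_b and anything else above 16.5 N))), for 0.4 s.
2. all eight briquettes are level and the press bears on those of the second trough (((z of each of brick_a1_c, brick_a2_c, brick_a3_c, brick_a4_c in the frame of liner_a below 0.02 m and y of press_foot in the frame of tray between 0.01 and 0.046 m and x of press_foot in the frame of tray between -0.1 and 0.1 m and z of press_foot in the frame of liner_a below 0.039 m and contact force between liner_a and anything else above 16.5 N) or (z of each of brick_b1_c, brick_b2_c, brick_b3_c, brick_b4_c in the frame of liner_b below 0.02 m and y of press_foot in the frame of tray between -0.046 and -0.01 m and x of press_foot in the frame of tray between -0.1 and 0.1 m and z of press_foot in the frame of liner_b below 0.039 m and contact force between liner_b and anything else above 16.5 N)) and z of each of brick_a1_c, brick_a2_c, brick_a3_c, brick_a4_c in the frame of liner_a below 0.02 m and z of each of brick_b1_c, brick_b2_c, brick_b3_c, brick_b4_c in the frame of liner_b below 0.02 m), for 0.4 s.
At the end, for the whole second after the job is handed in: All eight briquettes lie in the tray, none more than 3 mm above its place on its trough's floor, and the press stands upright (within 0.1 rad) on the board, its foot's centre within 70 mm of the board's centre along both board axes, released (z of each of brick_a1_c, brick_a2_c, brick_a3_c, brick_a4_c in the frame of liner_a below 0.02 m and z of each of brick_b1_c, brick_b2_c, brick_b3_c, brick_b4_c in the frame of liner_b below 0.02 m and x of brick_a1_c in the frame of tray between -0.1 and 0.1 m and y of brick_a1_c in the frame of tray between -0.056 and 0.056 m and x of brick_a2_c in the frame of tray between -0.1 and 0.1 m and y of brick_a2_c in the frame of tray between -0.056 and 0.056 m and x of brick_a3_c in the frame of tray between -0.1 and 0.1 m and y of brick_a3_c in the frame of tray between -0.056 and 0.056 m and x of brick_a4_c in the frame of tray between -0.1 and 0.1 m and y of brick_a4_c in the frame of tray between -0.056 and 0.056 m and x of brick_b1_c in the frame of tray between -0.1 and 0.1 m and y of brick_b1_c in the frame of tray between -0.056 and 0.056 m and x of brick_b2_c in the frame of tray between -0.1 and 0.1 m and y of brick_b2_c in the frame of tray between -0.056 and 0.056 m and x of brick_b3_c in the frame of tray between -0.1 and 0.1 m and y of brick_b3_c in the frame of tray between -0.056 and 0.056 m and x of brick_b4_c in the frame of tray between -0.1 and 0.1 m and y of brick_b4_c in the frame of tray between -0.056 and 0.056 m and x of press_foot in the frame of board between -0.07 and 0.07 m and y of press_foot in the frame of board between -0.07 and 0.07 m and z of press_foot in the frame of board between 0.008 and 0.017 m and angle between press_foot's own z axis and vertical below 0.1 rad); the robot touches nothing.
It fails at once if a trough is loaded too hard (over 40 N on its floor, the briquettes' own 3.5 N included) or the tray's walls are (over 40 N) (contact force between any of liner_a, liner_b, tray and anything else above 40 N).
It fails at once if the fingers touch a briquette (contact force between the fingers and brick_a1 above 0.5 N or contact force between the fingers and brick_a2 above 0.5 N or contact force between the fingers and brick_a3 above 0.5 N or contact force between the fingers and brick_a4 above 0.5 N or contact force between the fingers and brick_b1 above 0.5 N or contact force between the fingers and brick_b2 above 0.5 N or contact force between the fingers and brick_b3 above 0.5 N or contact force between the fingers and brick_b4 above 0.5 N).
It fails at once if a bystander is moved by more than 30 mm (distance of any of shaker, brush, spatula, bowl, jar from where it was at the start of the episode above 0.03 m).
It also fails if it takes over 72 s, if anything falls off the work surface, if the arm or the gripper's body presses on something with over 40 N, if the wrist force passes 120 N, or if a joint passes its speed limit or range.

### The arm

A 6-joint arm with a two-finger parallel gripper is mounted at the origin on the work surface. World frame = base frame: x ahead of the robot, y to its left, z up, the work surface at z = 0. Lengths are in mm, angles in rad, forces in N, time in s.
With the tool pointing down it reaches from about 300 to 775 mm from the base axis. Payload 14.6 kg.
Tool frame: the origin (TCP) lies midway between the tips of the shut fingers; the grasp point (between the pads) lies 19 mm behind it; y points along the fingers, z is the direction in which the jaws open and shut, and the axes are right-handed (so a half turn about y gives the same grasp; the last joint's range is limited). The gripper opens to 94 mm and grips with 3 to 60 N. Pads are 16 mm wide; open, the fingers measure 119 mm over their backs; the gripper's body (75 mm by 177 mm) begins 78 mm behind the grasp point.
Start: joints at [-1.197, 0.3, 1.521, -0, 1.321, -0.067], TCP at [234.657, -497.419, 205.446] pointing down, gripper open.
Joint ranges: [-3.03, 3.03], [-0.79, 2.21], [0.23, 2.52], [-1.04, 4.18], [0, 3.07], [-2.55, 2.55]. Speed limits (rad/s): [2.22, 2.22, 2.57, 3.14, 3.14, 3.14].

### API

Orientations are given as [roll, pitch, yaw] about the fixed x, y, z axes, in that order (R = Rz(yaw) Ry(pitch) Rx(roll)).
In Python, from cell import manip gives the robot as it stands.
- The arm moves only by the tool play_rows, never from a script. Its argument "series" is a list of rows, each a list of 3 entries, a list of its own where there are three numbers: the shift along the tool's x, y, z in m, then the turn about the tool's y in rad, then the closure, from 0 (fully open) to 1 (shut). In form: [[[dx, dy, dz], twist, grip], ...]. A call has 1 to 20 rows; each row is the pose to reach, as a shift and turn from the pose measured when the call began, along the tool's axes at that moment; what a row does not reach only later rows make up. A row lasts 1/10 s, in which the tool goes at most 50 mm and 8.59 degrees, less where a joint would pass 70% of its speed; a pose out of reach is approached as far as the arm can. A call with a gripper value outside its range is refused whole. The fingers move at their own pace and stop on an object; "squeeze" is the grip in N (left out, the last holds). Time passes only in rows, so rows that repeat a pose let the fingers close. It gives the time, the measured TCP pose, the force and the opening at its end, in the units of the state.
- manip.read_state(): the state, without advancing time (a new reading comes with each control period).
- manip.camera(name): name is "side" or "top"; returns the picture (400x640x3 uint8, red, green, blue); there is no depth.
- manip.camera_params(name): a dict with "K" (3x3 intrinsics, pixels), "rvec" (rotation vector, rad) and "tvec" (3), from world to camera coordinates, as OpenCV has them. Camera axes: x right, y down, z forward; pixel columns grow to the right and rows downward; lengths in mm; the calibration is good to about 2 mm. A picture is of the moment at which its call begins. camera_params takes no time and is no camera call.
- manip.sign_off(): hands the job in, once; it reports no verdict.
The state is a dict: "clock": time; "joints": joint angles; "qd": joint speeds; "effort": joint torques, N m; "eef_pos": TCP position; "eef_rot": TCP orientation; "wrist_force": force on the tool from outside, world axes, zero at the start; "moment": the same for the moment, N m; "finger_gap": finger opening in mm.
Only numpy, scipy, OpenCV 4.12 (cv2) and the standard library are available. Lean on these libraries where they do the work, as an engineer would, in place of code of your own. Each camera call takes 0.05 s, during which the arm holds its last target. There are 200 camera calls.

## Working session

There is one attempt and no reset: what is moved stays moved. The work goes in short steps, Python scripts to look and compute and a tool call to move; the robot and the scene stay as the last step left them, time stands still between calls to the robot, and variables do not carry over. Pictures are saved under pics/ and viewed, about 8 in all and at most 12, crops included, and the job is handed in when it is done.

Besides the shell and the picture viewer there is one more tool, called after ">>>" as a command line: name --argument value ..., lists and objects as JSON in quotes. play_rows: Moves the arm, as the interface text tells. Its arguments: {"type":"object","properties":{"series":{"type":"array","items":{"type":"array"}},"squeeze":{"type":"number"}},"required":["series"]}

```bash
mkdir -p pics; cat > h.py <<'E'
import numpy as np, cv2
from cell import manip
def cam(n):
    p=manip.camera_params(n);K=np.array(p["K"],float);R=cv2.Rodrigues(np.array(p["rvec"],float))[0];t=np.array(p["tvec"],float).ravel()
    return K,R,t
def plane(n,uv,z):
    K,R,t=cam(n);c=-R.T@t;d=R.T@np.linalg.inv(K)@np.array([uv[0],uv[1],1.]);return c+d*(z-c[2])/d[2]
def tri(a,uva,b,uvb):
    A=[];r=[]
    for n,uv in((a,uva),(b,uvb)):
        K,R,t=cam(n);c=-R.T@t;d=R.T@np.linalg.inv(K)@np.array([uv[0],uv[1],1.]);d/=np.linalg.norm(d);P=np.eye(3)-np.outer(d,d);A.append(P);r.append(P@c)
    p=np.linalg.lstsq(np.vstack(A),np.hstack(r),rcond=None)[0]
    return p
def proj(n,p):
    K,R,t=cam(n);q=K@(R@np.array(p,float)+t);return q[:2]/q[2]
def save(n,f):
    im=manip.camera(n);cv2.imwrite(f,im[:,:,::-1]);return im
E
python3 - <<'E'
from h import *
for n in("top","side"):
    save(n,f"pics/{n}0.png");K,R,t=cam(n);print(n,K[0,0],-R.T@t,R[2])
print(manip.read_state())
E
```

```text
top 426.0807248040378 [ 443.81259558  -17.51467456 1236.507761  ] [ 0.07704294 -0.01807428 -0.99686394]
side 384.14615414006323 [-142.81683435  644.24460172  661.64019004] [ 0.60662295 -0.60247474 -0.5186837 ]
{'clock': 0.1, 'joints': array([-1.19659922e+00,  3.00416436e-01,  1.52151928e+00,  2.24235309e-05,
        1.32070863e+00, -6.66074299e-02]), 'qd': array([ 0.00063675,  0.00039958, -0.00264436,  0.00076311,  0.00211943,
       -0.00065944]), 'effort': array([ 8.81064898e-04, -5.32647300e+01, -3.53285944e+01,  7.09631760e-02,
        2.34824186e-02, -3.24233440e-05]), 'eef_pos': array([ 234.57868595, -497.20301486,  204.94245916]), 'eef_rot': array([-1.57184425e+00,  9.16711653e-05, -2.70079372e+00]), 'wrist_force': array([-0.38737164, -0.24126652, -0.33551935]), 'moment': array([ 0.01543918, -0.0301179 , -0.03130406]), 'finger_gap': 94.48679254358538}
```

View pics/top0.png

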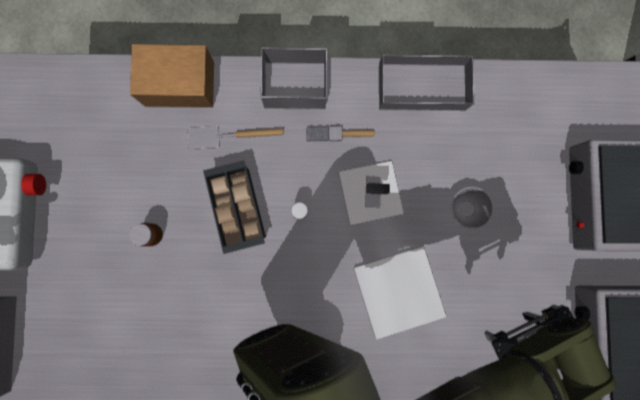

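View pics/side0.png

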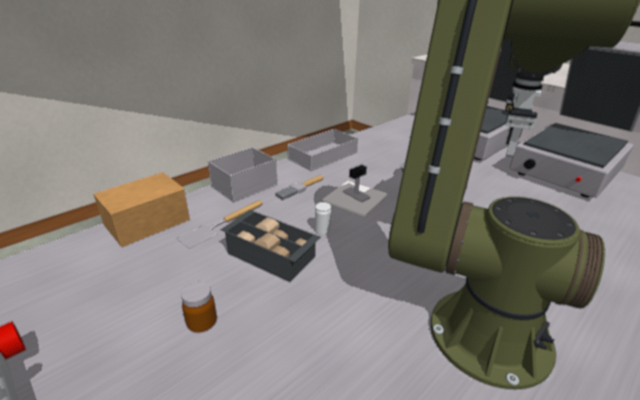

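Top view: tray at about (235,208), press grip at (377,188) on the smaller board (370,193). The larger white board at (400,292) is the look-alike. Shaker is at (299,211), jar at (146,233). Next I'll zoom in.

```bash
python3 - <<'E'
from h import *
a=cv2.imread("pics/top0.png");b=cv2.imread("pics/side0.png")
c1=cv2.resize(a[155:255,195:275],None,fx=5,fy=5,interpolation=cv2.INTER_CUBIC)
c2=cv2.resize(a[150:230,330:410],None,fx=5,fy=5,interpolation=cv2.INTER_CUBIC)
c2=cv2.copyMakeBorder(c2,0,100,0,0,cv2.BORDER_CONSTANT)
cv2.imwrite("pics/ct.png",np.hstack([c1,c2]))
d1=cv2.resize(b[200:285,215:325],None,fx=5,fy=5,interpolation=cv2.INTER_CUBIC)
d2=cv2.resize(b[160:220,325:390],None,fx=3.8,fy=3.8,interpolation=cv2.INTER_CUBIC)
d2=cv2.copyMakeBorder(d2,0,d1.shape[0]-d2.shape[0],0,0,cv2.BORDER_CONSTANT)
cv2.imwrite("pics/cs.png",np.hstack([d1,d2]))
E
```

```text
(no output)
```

View pics/ct.png

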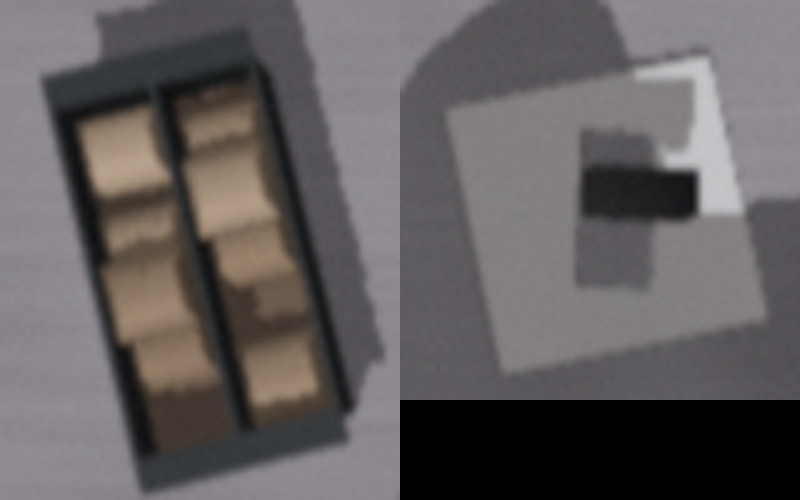

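View pics/cs.png

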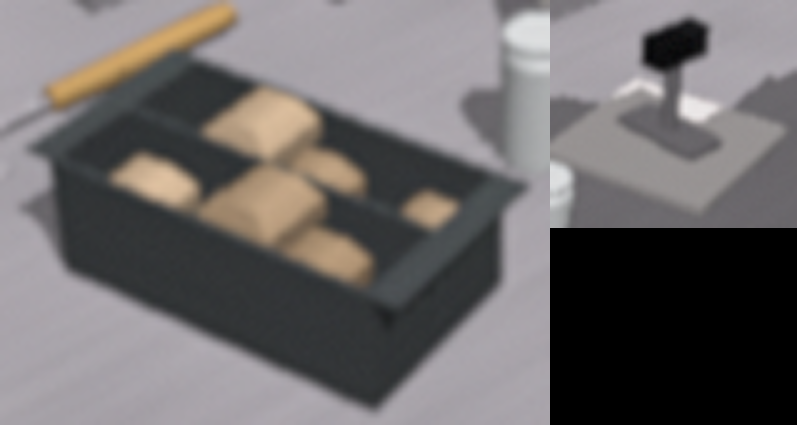

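The raised briquettes sit at about top-view pixels (225,214) in the left trough and (241,193) in the right one. The grip block's long side runs along the image horizontal, and the plate lies vertical. I'll measure these precisely.

```bash
python3 - <<'E'
from h import *
a=cv2.imread("pics/top0.png");b=cv2.imread("pics/side0.png")
np.set_printoptions(precision=1,suppress=True)
# tray flange corners (top crop /5 + offset; side crop /5)
T=[(40,77),(247,28),(350,440),(142,492)]; T=[((u-2)/5+195,(v-2)/5+155) for u,v in T]
P=np.array([plane("top",q,74) for q in T]); print(P, P.mean(0))
for i in range(4): d=P[(i+1)%4]-P[i]; print("edge",np.linalg.norm(d),np.degrees(np.arctan2(d[1],d[0])))
# side corners: far-left(30,150), far-right(180,55), near right (525,187), near(390,305)
S=[(30,150),(180,55),(525,187),(392,308)]; S=[(u/5+215,v/5+200) for u,v in S]
print("proj of top-corners in side",[proj("side",p) for p in P],S)
for i,q in enumerate(T):
    for j,s in enumerate(S):
        p=tri("top",q,"side",s)
        if np.linalg.norm(proj("top",p)-q)<4: print(i,j,p)
# boards: bright-grey boxes
hsv=cv2.cvtColor(a,cv2.COLOR_BGR2HSV); lab=cv2.cvtColor(a,cv2.COLOR_BGR2LAB).astype(int)
print("board,bench lab",lab[205,355],lab[290,400],lab[180,320],lab[240,400])
B=[(445,105),(710,52),(766,318),(503,375)]; B=[((u-402)/5+330,(v-2)/5+150) for u,v in B]
Q=np.array([plane("top",q,12) for q in B]); print("board",Q,Q.mean(0),[np.linalg.norm(Q[(i+1)%4]-Q[i]) for i in range(4)])
# grip
def blob(im,r,th):
    x,y,w,h=r; g=im[y:y+h,x:x+w].max(2); g=cv2.resize(g,None,fx=4,fy=4,interpolation=cv2.INTER_CUBIC)
    cs,_=cv2.findContours((g<th).astype(np.uint8),cv2.RETR_EXTERNAL,cv2.CHAIN_APPROX_NONE); c=max(cs,key=cv2.contourArea)
    box=cv2.boxPoints(cv2.minAreaRect(c)); m=cv2.moments(c)
    f=lambda p:((np.array(p)+.5)/4-.5+[x,y]); return f(box),f([m['m10']/m['m00'],m['m01']/m['m00']])
bt,ct=blob(a,(340,160,70,60),65); bs,cs_=blob(b,(340,160,40,30),65)
print("grip top",bt,ct,"side",bs,cs_)
g=tri("top",ct,"side",cs_); print("grip tri",g)
G=np.array([plane("top",q,115) for q in bt]);print(G,G.mean(0))
for i in range(4): d=G[(i+1)%4]-G[i]; print(np.linalg.norm(d),np.degrees(np.arctan2(d[1],d[0])))
E
```

```text
[[622.4 265.8  74. ]
 [650.6 153.2  74. ]
 [425.2  93.4  74. ]
 [396.7 205.2  74. ]] [523.7 179.4  74. ]
edge 116.08251210988321 -75.96975347145947
edge 233.13781502464133 -165.1434939525669
edge 115.36833211932021 104.33769778593906
edge 233.76820976792717 15.029750177758212
proj of top-corners in side [array([220.2, 229. ]), array([250.3, 209. ]), array([320.6, 236. ]), array([294.2, 260.7])] [(221.0, 230.0), (251.0, 211.0), (320.0, 237.4), (293.4, 261.6)]
0 0 [622.1 265.5  71. ]
1 1 [650.7 153.   67.4]
2 2 [425.6  94.3  69.8]
3 3 [397.1 206.3  71.6]
board,bench lab [138 130 128] [195 129 127] [145 131 125] [100 130 126]
board [[ 633.5 -112.1   12. ]
 [ 666.  -266.8   12. ]
 [ 510.9 -297.9   12. ]
 [ 477.1 -145.6   12. ]] [ 571.9 -205.6   12. ] [np.float64(158.06245741583905), np.float64(158.18137312932714), np.float64(155.96997234463748), np.float64(159.98801729092068)]
grip top [[366.1 182.4]
 [388.6 182.4]
 [388.6 193.6]
 [366.1 193.6]] [377.  188.2] side [[347.3 170.4]
 [363.9 163.7]
 [367.8 173.5]
 [351.2 180.2]] [357.3 171.6]
grip tri [ 573.2 -208.6   99.8]
[[ 586.6 -177.4  115. ]
 [ 587.1 -237.3  115. ]
 [ 557.  -237.1  115. ]
 [ 556.6 -177.2  115. ]] [ 571.8 -207.2  115. ]
59.97913435003767 -89.54862361319834
30.05903753000315 179.53732512291373
59.85596500827029 90.42298362165239
30.027665509777947 -0.22857359194984428
```

```bash
cat >> h.py <<'E'
def delta(target,yawjaw,st=None):
    """target tcp mm, jaw heading rad -> tool-frame shift (m), twist"""
    from scipy.spatial.transform import Rotation as Ro
    st=st or manip.read_state(); R=Ro.from_euler('xyz',st['eef_rot']).as_matrix()
    z=R[:,2]; cur=np.arctan2(z[1],z[0]); d=(yawjaw-cur+np.pi/2)%np.pi-np.pi/2
    return R.T@(np.array(target)-st['eef_pos'])/1000, -d, cur
E
python3 - <<'E'
from h import *
np.set_printoptions(precision=4,suppress=True)
c=np.array([523.7,179.4]);th=np.radians(14.6);ux=np.array([np.cos(th),np.sin(th)]);uy=np.array([-ux[1],ux[0]])
for n,t,s in(("A",(224.2,214),(268,239)),("B",(241,192.6),(267.4,224.4))):
    p=tri("top",t,"side",s);print(n,p,"tray",(p[:2]-c)@ux,(p[:2]-c)@uy)
    for z in(55,70):
        p=plane("top",t,z);print(z,p,(p[:2]-c)@ux,(p[:2]-c)@uy)
print(plane("top",(377,188.2),100))
print(delta([572.5,-208,190],np.radians(-3)), delta([572.5,-208,81],np.radians(-3)))
E
```

```text
A [501.5621 203.1436  77.5103] tray -15.438032502515636 28.557200713225793
55 [503.0915 207.8968  55.    ] -12.759830075581755 32.77141587361384
70 [502.3389 205.0351  70.    ] -14.209470567166788 30.191783404947632
B [561.3099 160.2783  70.8133] tray 31.575454069990894 -27.984532669892012
55 [562.8978 162.6833  55.    ] 33.71828520619684 -26.05743166615315
70 [561.3859 160.3956  70.    ] 31.678575184608448 -27.890194124966786
[ 572.9662 -208.7563  100.    ]
(array([-0.429 ,  0.0151, -0.1174]), np.float64(-1.0776374221448863), np.float64(-1.1299972997047165)) (array([-0.429 ,  0.1241, -0.1173]), np.float64(-1.0776374221448863), np.float64(-1.1299972997047165))
```

>>> play_rows --series '[[[-0.107,0.004,-0.029],-0.15,0],[[-0.143,0.005,-0.039],-0.3,0],[[-0.18,0.006,-0.049],-0.45,0],[[-0.22,0.007,-0.06],-0.6,0],[[-0.26,0.008,-0.071],-0.75,0],[[-0.3,0.01,-0.082],-0.9,0],[[-0.34,0.012,-0.093],-1.05,0],[[-0.38,0.014,-0.104],-1.078,0],[[-0.42,0.015,-0.115],-1.078,0],[[-0.429,0.015,-0.117],-1.078,0],[[-0.429,0.015,-0.117],-1.078,0],[[-0.429,0.015,-0.117],-1.078,0],[[-0.429,0.015,-0.117],-1.078,0]]'

```text
clock: 1.4
eef_pos: [571.8, -209.5, 190.3]
eef_rot: [-1.571, 0.001, -1.624]
wrist_force: [-0.1, 0.1, -1.2]
finger_gap: 93.9
```

```bash
python3 - <<'E'
from h import *
np.set_printoptions(precision=4,suppress=True)
s=manip.read_state();print(s['clock'],s['eef_pos'],s['eef_rot'],s['wrist_force'],s['joints']);print(delta([572.5,-208.3,81],np.radians(-3)))
E
```

```text
1.4 [ 571.8001 -209.4694  190.2566] [-1.5712  0.0008 -1.6244] [-0.1467  0.0982 -1.2417] [-0.4116  0.4439  1.3606  0.0007  1.3379 -0.3581]
(array([-0.0011,  0.1093,  0.0007]), np.float64(-0.0012159681710275372), np.float64(-0.05357584573085747))
```

>>> play_rows --series '[[[-0.001,0.03,0.001],0,0],[[-0.001,0.06,0.001],0,0],[[-0.001,0.085,0.001],0,0],[[-0.001,0.1,0.001],0,0],[[-0.001,0.107,0.001],0,0],[[-0.001,0.109,0.001],0,0],[[-0.001,0.109,0.001],0,0],[[-0.001,0.109,0.001],0,0.3],[[-0.001,0.109,0.001],0,0.5],[[-0.001,0.109,0.001],0,0.7],[[-0.001,0.109,0.001],0,0.85],[[-0.001,0.109,0.001],0,1],[[-0.001,0.109,0.001],0,1],[[-0.001,0.109,0.001],0,1],[[-0.001,0.109,0.001],0,1]]' --squeeze 50

```text
clock: 2.9
eef_pos: [572.8, -208.5, 81.2]
eef_rot: [-1.571, 0.001, -1.624]
wrist_force: [-0.1, -0.2, 0.6]
finger_gap: 33.5
```

```bash
python3 - <<'E'
from h import *
np.set_printoptions(precision=4,suppress=True)
s=manip.read_state();print(s)
b=save("side","pics/side1.png")[:,:,::-1];a=save("top","pics/top1.png")[:,:,::-1]
cv2.imwrite("pics/g1.png",np.hstack([cv2.resize(b[120:220,310:410],(400,400),interpolation=cv2.INTER_CUBIC),cv2.resize(a[140:240,320:420],(400,400),interpolation=cv2.INTER_CUBIC)]))
E
```

```text
{'clock': 2.9, 'joints': array([-0.4094,  0.5529,  1.4649,  0.0006,  1.1245, -0.3561]), 'qd': array([ 0.0002, -0.0007, -0.0006,  0.0007, -0.0016, -0.001 ]), 'effort': array([  0.0037, -63.9143, -32.1351,   0.0594,   0.0439,   0.0002]), 'eef_pos': array([ 572.7865, -208.464 ,   81.2298]), 'eef_rot': array([-1.5713,  0.0008, -1.6244]), 'wrist_force': array([-0.1418, -0.2122,  0.6036]), 'moment': array([-0.0026, -0.0622, -0.0138]), 'finger_gap': 33.45131082782681}
```

View pics/g1.png

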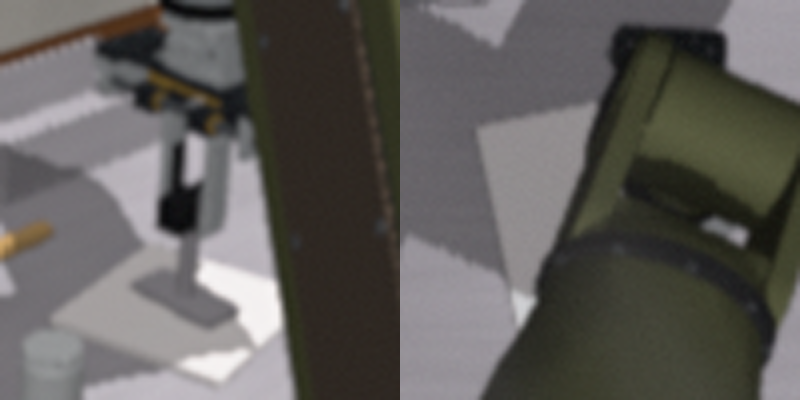

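The fingers straddle the grip block (side crop around (190,205)) and the press stands upright. The gap is 33.5 mm and still closing.

>>> play_rows --series '[[[0,0,0],0,1],[[0,0,0],0,1],[[0,0,0],0,1],[[0,0,0],0,1],[[0,0,0],0,1],[[0,0,0],0,1]]' --squeeze 60

```text
clock: 3.6
eef_pos: [572.8, -208.4, 81.2]
eef_rot: [-1.571, 0.001, -1.624]
wrist_force: [-0.0, 0.3, -0.3]
finger_gap: 25.4
```

>>> play_rows --series '[[[0,-0.005,0],0,1],[[0,-0.015,0],0,1],[[0,-0.03,0],0,1],[[0,-0.05,0],0,1],[[0,-0.08,0],0,1],[[0,-0.11,0],0,1],[[0,-0.13,0],0,1],[[0,-0.14,0],0,1],[[0,-0.14,0],0,1],[[0,-0.14,0],0,1],[[0,-0.14,0],0,1]]'

```text
clock: 4.7
eef_pos: [572.4, -208.4, 219.9]
eef_rot: [-1.573, 0.002, -1.624]
wrist_force: [-1.0, 0.0, -7.0]
finger_gap: 25.6
```

```bash
python3 - <<'E'
from h import *
np.set_printoptions(precision=4,suppress=True)
s=manip.read_state();print(s['wrist_force'],s['moment'],s['joints'])
c=np.array([523.7,179.4]);th=np.radians(14.6);ux=np.array([np.cos(th),np.sin(th)]);uy=np.array([-ux[1],ux[0]])
for n,x,y in(("A",-15,28),("B",32,-28)):
    p=c+x*ux+y*uy; print(n,p,delta([*p,205],th))
b=save("side","pics/side2.png")[:,:,::-1]
cv2.imwrite("pics/g2.png",cv2.resize(b[60:240,280:440],None,fx=3,fy=3,interpolation=cv2.INTER_CUBIC))
E
```

```text
[-0.9859  0.0493 -7.0412] [-0.0625 -0.0416  0.011 ] [-0.4095  0.4254  1.3179  0.0006  1.4013 -0.356 ]
A [502.1264 202.7148] (array([-0.4067,  0.0158, -0.0922]), np.float64(-0.3084189821239569), np.float64(-0.05360091133278473))
B [561.7246 160.3704] (array([-0.3676,  0.0155, -0.0304]), np.float64(-0.3084189821239569), np.float64(-0.05360091133278473))
```

View pics/g2.png

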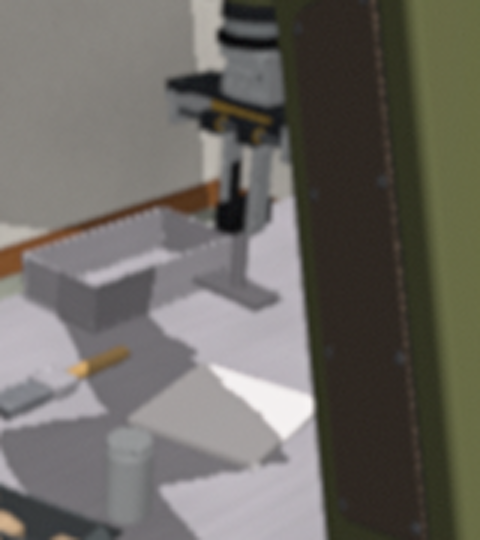

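The press hangs upright in the grip with its plate level. Next I'll carry it over trough A.

>>> play_rows --series '[[[-0.02,0.001,-0.004],-0.03,1],[[-0.06,0.003,-0.014],-0.08,1],[[-0.1,0.005,-0.023],-0.12,1],[[-0.14,0.007,-0.032],-0.16,1],[[-0.18,0.009,-0.041],-0.2,1],[[-0.22,0.011,-0.05],-0.24,1],[[-0.26,0.013,-0.059],-0.28,1],[[-0.3,0.015,-0.068],-0.308,1],[[-0.34,0.016,-0.077],-0.308,1],[[-0.375,0.016,-0.085],-0.308,1],[[-0.397,0.016,-0.09],-0.308,1],[[-0.407,0.016,-0.092],-0.308,1],[[-0.407,0.016,-0.092],-0.308,1],[[-0.407,0.016,-0.092],-0.308,1],[[-0.407,0.016,-0.092],-0.308,1]]'

```text
clock: 6.25
eef_pos: [502.7, 201.9, 204.7]
eef_rot: [-1.573, 0.002, -1.318]
wrist_force: [0.2, 0.0, -5.9]
finger_gap: 26.1
```

```bash
python3 - <<'E'
from h import *
np.set_printoptions(precision=4,suppress=True)
for i in range(3):
    b=save("side","pics/side3.png")[:,:,::-1]
    s=manip.read_state();print(s['clock'],s['eef_pos'],s['wrist_force'],s['moment'])
th=np.radians(14.6)
print(delta([502.1,202.7,160],th))
cv2.imwrite("pics/g3.png",cv2.resize(b[120:300,180:380],None,fx=3,fy=3,interpolation=cv2.INTER_CUBIC))
E
```

```text
6.3 [502.6712 201.9067 204.7508] [-0.0805  0.4343 -5.8868] [-0.0167 -0.1072 -0.0286]
6.35 [502.6615 202.0356 204.7796] [-1.1498 -0.2881 -6.7619] [-0.0106 -0.1227  0.0323]
6.4 [502.6145 202.193  204.8161] [ 0.045  -0.3088 -6.3744] [-0.0265 -0.1138 -0.038 ]
(array([-0.0005,  0.0448, -0.0003]), np.float64(-0.0014641090648186417), np.float64(0.2533539617263535))
```

View pics/g3.png

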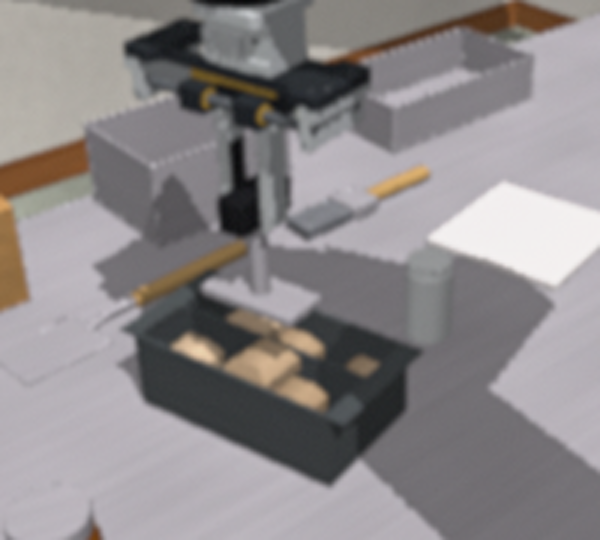

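The plate hangs parallel to and over the near trough, above the raised briquette (crop around (262,362)). Free-hanging force is about -6.3 N. Now I descend.

>>> play_rows --series '[[[-0.001,0.02,0],0,1],[[-0.001,0.04,0],0,1],[[-0.001,0.05,0],0,1],[[-0.001,0.053,0],0,1],[[-0.001,0.055,0],0,1],[[-0.001,0.055,0],0,1],[[-0.001,0.055,0],0,1]]'

```text
clock: 7.1
eef_pos: [502.6, 203.3, 150.6]
eef_rot: [-1.571, 0.002, -1.317]
wrist_force: [-0.3, -0.1, -6.7]
finger_gap: 25.6
```

>>> play_rows --series '[[[0,0.002,0],0,1],[[0,0.003,0],0,1],[[0,0.004,0],0,1],[[0,0.005,0],0,1],[[0,0.006,0],0,1]]'

```text
clock: 7.6
eef_pos: [502.6, 203.3, 144.5]
eef_rot: [-1.572, 0.002, -1.317]
wrist_force: [0.2, -0.4, -5.2]
finger_gap: 25.7
```

>>> play_rows --series '[[[0,0.001,0],0,1],[[0,0.002,0],0,1],[[0,0.003,0],0,1]]'

```text
clock: 7.9
eef_pos: [502.5, 203.4, 141.4]
eef_rot: [-1.572, 0.002, -1.318]
wrist_force: [0.3, -0.7, -5.7]
finger_gap: 25.6
```

>>> play_rows --series '[[[0,0.001,0],0,1],[[0,0.002,0],0,1]]'

```text
clock: 8.1
eef_pos: [502.5, 203.4, 139.3]
eef_rot: [-1.572, 0.002, -1.317]
wrist_force: [0.4, 0.3, -6.3]
finger_gap: 25.7
```

>>> play_rows --series '[[[0,0.001,0],0,1],[[0,0.002,0],0,1]]'

```text
clock: 8.3
eef_pos: [502.5, 203.4, 137.2]
eef_rot: [-1.572, 0.002, -1.317]
wrist_force: [-0.1, -0.2, -4.5]
finger_gap: 25.4
```

>>> play_rows --series '[[[0,0.001,0],0,1],[[0,0.002,0],0,1]]'

```text
clock: 8.5
eef_pos: [502.5, 203.4, 135.1]
eef_rot: [-1.572, 0.002, -1.317]
wrist_force: [-0.1, -0.3, -6.2]
finger_gap: 25.8
```

>>> play_rows --series '[[[0,0.001,0],0,1],[[0,0.001,0],0,1]]'

```text
clock: 8.7
eef_pos: [502.4, 203.3, 133.8]
eef_rot: [-1.572, 0.002, -1.317]
wrist_force: [-0.6, -0.5, -7.1]
finger_gap: 25.9
```

>>> play_rows --series '[[[0,0.001,0],0,1],[[0,0.001,0],0,1]]'

```text
clock: 8.9
eef_pos: [502.3, 203.3, 132.7]
eef_rot: [-1.572, 0.002, -1.318]
wrist_force: [-0.5, -0.5, -6.1]
finger_gap: 25.6
```

>>> play_rows --series '[[[0,0.001,0],0,1],[[0,0.001,0],0,1]]'

```text
clock: 9.1
eef_pos: [502.2, 203.3, 131.5]
eef_rot: [-1.573, 0.002, -1.317]
wrist_force: [-0.8, -0.0, -5.7]
finger_gap: 25.7
```

>>> play_rows --series '[[[0,0.001,0],0,1],[[0,0.001,0],0,1]]'

```text
clock: 9.3
eef_pos: [502.2, 203.2, 130.3]
eef_rot: [-1.573, 0.002, -1.317]
wrist_force: [-0.0, 0.4, -6.4]
finger_gap: 25.7
```

```bash
python3 - <<'E'
from h import *
b=save("side","pics/side4.png")[:,:,::-1]
cv2.imwrite("pics/g4.png",cv2.resize(b[180:290,210:330],None,fx=5,fy=5,interpolation=cv2.INTER_CUBIC))
print(manip.read_state()['wrist_force'])
E
```

```text
[ 0.10157022  0.05427589 -6.46477043]
```

View pics/g4.png

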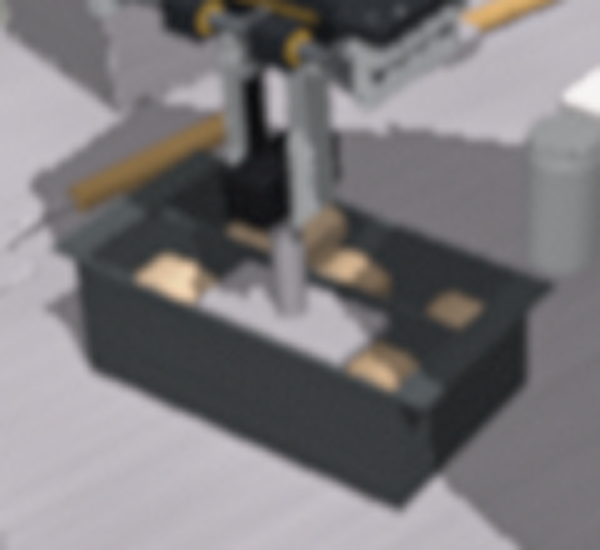

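The plate is inside the near trough, level and over the raised briquette, with no load yet. I continue down.

>>> play_rows --series '[[[0,0.001,0],0,1],[[0,0.001,0],0,1]]'

```text
clock: 9.55
eef_pos: [502.1, 203.2, 129.3]
eef_rot: [-1.573, 0.002, -1.317]
wrist_force: [0.4, -0.8, -6.7]
finger_gap: 25.5
```

>>> play_rows --series '[[[0,0.001,0],0,1],[[0,0.001,0],0,1]]'

```text
clock: 9.75
eef_pos: [502.1, 203.2, 128.1]
eef_rot: [-1.573, 0.002, -1.317]
wrist_force: [-0.8, -0.2, -6.0]
finger_gap: 25.7
```

>>> play_rows --series '[[[0,0.001,0],0,1],[[0,0.001,0],0,1]]'

```text
clock: 9.95
eef_pos: [502.0, 203.2, 126.9]
eef_rot: [-1.573, 0.002, -1.317]
wrist_force: [0.4, 0.4, -6.5]
finger_gap: 25.5
```

>>> play_rows --series '[[[0,0.001,0],0,1],[[0,0.001,0],0,1]]'

```text
clock: 10.15
eef_pos: [502.0, 203.2, 125.8]
eef_rot: [-1.574, 0.002, -1.317]
wrist_force: [-0.0, -0.1, -6.4]
finger_gap: 25.6
```

>>> play_rows --series '[[[0,0.001,0],0,1],[[0,0.001,0],0,1]]'

```text
clock: 10.35
eef_pos: [501.9, 203.2, 124.6]
eef_rot: [-1.574, 0.002, -1.317]
wrist_force: [0.2, 0.2, -6.6]
finger_gap: 25.4
```

>>> play_rows --series '[[[0,0.001,0],0,1],[[0,0.001,0],0,1]]'

```text
clock: 10.55
eef_pos: [501.8, 203.1, 123.4]
eef_rot: [-1.574, 0.002, -1.317]
wrist_force: [-0.2, 0.6, -6.5]
finger_gap: 25.9
```

```bash
python3 - <<'E'
from h import *
np.set_printoptions(precision=1,suppress=True)
b=save("side","pics/side5.png")[:,:,::-1];s=manip.read_state();print(s['eef_pos'],s['wrist_force'],s['moment'],s['eef_rot'])
th=np.radians(14.5);ux=np.array([np.cos(th),np.sin(th),0]);uy=np.array([-ux[1],ux[0],0])
c=s['eef_pos']+[0,0,-69.2+8]
im=cv2.resize(b[180:290,210:330],None,fx=6,fy=6,interpolation=cv2.INTER_CUBIC)
for i,j in((1,1),(1,-1),(-1,-1),(-1,1)):
    q=proj("side",c+45*i*ux+21*j*uy);cv2.circle(im,tuple(int(v) for v in (q-[210,180]+.5)*6),3,(0,0,255),1)
cv2.imwrite("pics/g5.png",im[:600])
E
```

```text
[501.8 203.2 123.5] [ 0.2  0.2 -6.2] [-0.1 -0.1 -0. ] [-1.6  0.  -1.3]
```

View pics/g5.png

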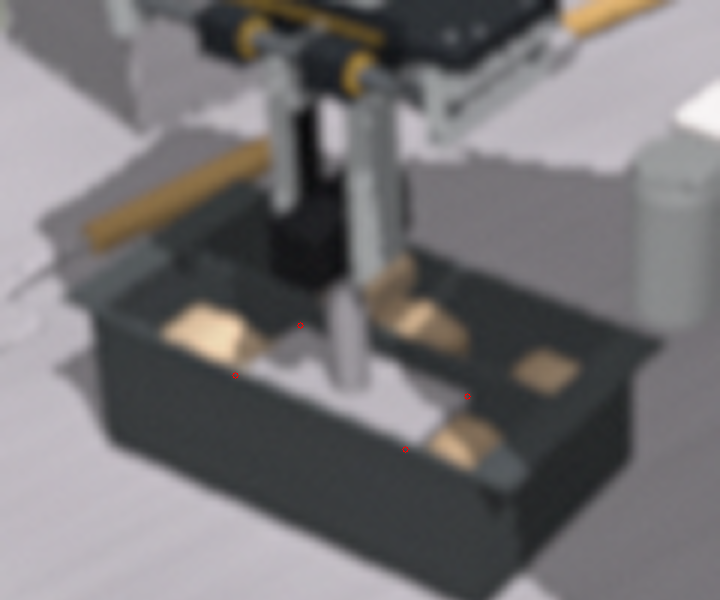

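Red markers (the predicted plate corners) coincide with the plate, so kinematics and grip are right and no contact has happened yet. I continue down.

>>> play_rows --series '[[[0,0.001,0],0,1],[[0,0.001,0],0,1]]'

```text
clock: 10.8
eef_pos: [502.0, 203.2, 122.9]
eef_rot: [-1.573, 0.002, -1.317]
wrist_force: [-0.7, -1.0, -2.5]
finger_gap: 25.7
```

>>> play_rows --series '[[[0,0.001,0],0,1],[[0,0.001,0],0,1]]'

```text
clock: 11.0
eef_pos: [502.2, 203.3, 122.2]
eef_rot: [-1.572, 0.002, -1.317]
wrist_force: [-0.8, 0.2, 0.3]
finger_gap: 25.6
```

>>> play_rows --series '[[[0,0.001,0],0,1],[[0,0.001,0],0,1]]'

```text
clock: 11.2
eef_pos: [502.4, 203.4, 121.4]
eef_rot: [-1.572, 0.002, -1.317]
wrist_force: [-1.0, -0.3, 0.8]
finger_gap: 25.9
```

>>> play_rows --series '[[[0,0.001,0],0,1],[[0,0.001,0],0,1]]'

```text
clock: 11.4
eef_pos: [502.4, 203.4, 120.2]
eef_rot: [-1.572, 0.002, -1.317]
wrist_force: [-0.5, 0.1, -0.2]
finger_gap: 25.5
```

>>> play_rows --series '[[[0,0.001,0],0,1],[[0,0.001,0],0,1]]'

```text
clock: 11.6
eef_pos: [502.5, 203.4, 119.3]
eef_rot: [-1.572, 0.002, -1.317]
wrist_force: [-1.0, -0.3, 1.8]
finger_gap: 25.6
```

>>> play_rows --series '[[[0,0.001,0],0,1],[[0,0.001,0],0,1]]'

```text
clock: 11.8
eef_pos: [502.7, 203.5, 119.2]
eef_rot: [-1.571, 0.002, -1.317]
wrist_force: [-3.5, -0.5, 10.6]
finger_gap: 25.9
```

>>> play_rows --series '[[[0,0.001,0],0,1],[[0,0.001,0],0,1]]'

```text
clock: 12.0
eef_pos: [503.0, 203.5, 119.2]
eef_rot: [-1.57, 0.002, -1.317]
wrist_force: [-4.0, -1.3, 12.4]
finger_gap: 25.5
```

>>> play_rows --series '[[[0,0.001,0],0,1],[[0,0.001,0],0,1]]'

```text
clock: 12.2
eef_pos: [503.1, 203.6, 119.2]
eef_rot: [-1.569, 0.002, -1.317]
wrist_force: [-4.8, -1.2, 11.3]
finger_gap: 25.7
```

>>> play_rows --series '[[[0,0.001,0],0,1],[[0,0.001,0],0,1],[[0,0.001,0],0,1],[[0,0.001,0],0,1]]'

```text
clock: 12.6
eef_pos: [503.3, 203.7, 119.2]
eef_rot: [-1.568, 0.002, -1.317]
wrist_force: [-3.7, -1.3, 11.7]
finger_gap: 25.4
```

>>> play_rows --series '[[[0,0.001,0],0,1],[[0,0.001,0],0,1],[[0,0.001,0],0,1],[[0,0.001,0],0,1],[[0,0.001,0],0,1],[[0,0.001,0],0,1]]'

```text
clock: 13.2
eef_pos: [503.4, 203.7, 119.2]
eef_rot: [-1.568, 0.002, -1.317]
wrist_force: [-3.1, -2.2, 12.8]
finger_gap: 25.2
```

```bash
python3 - <<'E'
from h import *
np.set_printoptions(precision=2,suppress=True)
for i in range(4):
    manip.camera("side");s=manip.read_state();print(s['clock'],s['eef_pos'],s['wrist_force'],s['moment'],s['eef_rot'])
E
```

```text
13.25 [503.39 203.69 119.21] [-4.58 -1.78 12.86] [-0.52  1.29 -0.01] [-1.57  0.   -1.32]
13.3 [503.4  203.7  119.22] [-4.88 -0.98 12.42] [-0.51  1.32  0.02] [-1.57  0.   -1.32]
13.35 [503.4  203.68 119.22] [-4.59 -0.74 12.55] [-0.51  1.32 -0.  ] [-1.57  0.   -1.32]
13.4 [503.39 203.69 119.21] [-4.16 -2.17 12.69] [-0.5   1.3   0.02] [-1.57  0.   -1.32]
```

Trough A is on its stop: z is steady at 119.2 mm and net force is about 18–19 N, held for over 1 s. Now lift, check the briquettes and line up trough B.

>>> play_rows --series '[[[0,-0.002,0],0,1],[[0,-0.006,0],0,1],[[0,-0.015,0],0,1],[[0,-0.03,0],0,1],[[0,-0.055,0],0,1],[[0,-0.08,0],0,1],[[0.01,-0.09,0.008],0,1],[[0.03,-0.09,0.025],0,1],[[0.048,-0.09,0.04],0,1],[[0.056,-0.09,0.045],0,1],[[0.056,-0.09,0.045],0,1],[[0.056,-0.09,0.045],0,1],[[0.056,-0.09,0.045],0,1]]'

```text
clock: 14.7
eef_pos: [560.2, 161.1, 209.3]
eef_rot: [-1.568, 0.002, -1.317]
wrist_force: [0.1, -0.0, -6.6]
finger_gap: 25.6
```

```bash
python3 - <<'E'
from h import *
np.set_printoptions(precision=4,suppress=True)
b=save("side","pics/side6.png")[:,:,::-1];s=manip.read_state();print(s['clock'],s['eef_pos'],s['wrist_force'],s['eef_rot'])
print(delta([561.7,160.4,150],np.radians(14.6)))
cv2.imwrite("pics/g6.png",cv2.resize(b[170:290,210:330],None,fx=5,fy=5,interpolation=cv2.INTER_CUBIC))
E
```

```text
14.75 [560.229  161.1448 209.3879] [-0.9102 -0.2995 -5.6138] [-1.5677  0.0024 -1.3164]
(array([0.0012, 0.0594, 0.0011]), np.float64(-0.000461093478597574), np.float64(0.2543569773125746))
```

View pics/g6.png

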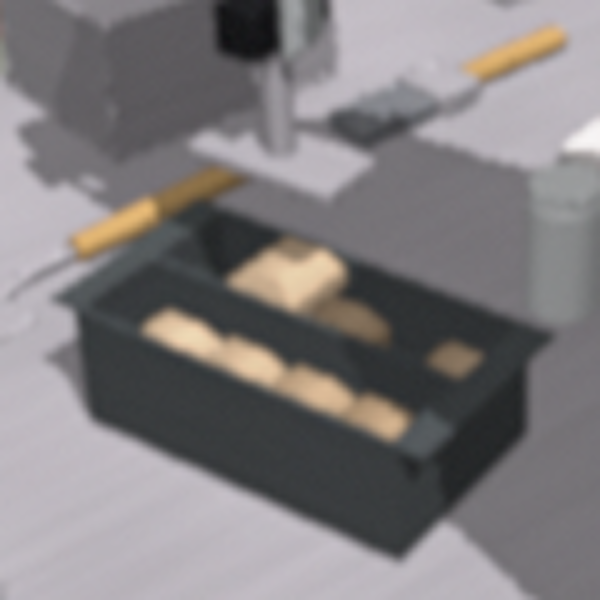

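All four briquettes of trough A now sit level in a row (crop (180,330)–(380,415)). The raised one in B is visible at (290,275). Descending on B.

>>> play_rows --series '[[[0.001,0.02,0.001],0,1],[[0.001,0.04,0.001],0,1],[[0.001,0.054,0.001],0,1],[[0.001,0.059,0.001],0,1],[[0.001,0.061,0.001],0,1],[[0.001,0.063,0.001],0,1],[[0.001,0.065,0.001],0,1]]'

```text
clock: 15.45
eef_pos: [562.0, 160.7, 145.1]
eef_rot: [-1.566, 0.002, -1.316]
wrist_force: [0.1, -0.2, -5.3]
finger_gap: 25.9
```

>>> play_rows --series '[[[0,0.001,0],0,1],[[0,0.002,0],0,1],[[0,0.003,0],0,1]]'

```text
clock: 15.75
eef_pos: [562.1, 160.7, 142.3]
eef_rot: [-1.566, 0.002, -1.317]
wrist_force: [1.0, -0.5, -4.9]
finger_gap: 25.4
```

>>> play_rows --series '[[[0,0.001,0],0,1],[[0,0.002,0],0,1]]'

```text
clock: 15.95
eef_pos: [562.2, 160.7, 140.3]
eef_rot: [-1.566, 0.002, -1.317]
wrist_force: [-0.1, 0.2, -5.4]
finger_gap: 25.8
```

>>> play_rows --series '[[[0,0.001,0],0,1],[[0,0.002,0],0,1]]'

```text
clock: 16.15
eef_pos: [562.2, 160.8, 138.2]
eef_rot: [-1.566, 0.002, -1.316]
wrist_force: [0.2, -0.2, -5.9]
finger_gap: 25.9
```

>>> play_rows --series '[[[0,0.001,0],0,1],[[0,0.002,0],0,1]]'

```text
clock: 16.35
eef_pos: [562.2, 160.7, 136.1]
eef_rot: [-1.566, 0.002, -1.317]
wrist_force: [-0.4, 0.2, -5.9]
finger_gap: 25.8
```

>>> play_rows --series '[[[0,0.001,0],0,1],[[0,0.002,0],0,1]]'

```text
clock: 16.55
eef_pos: [562.1, 160.7, 134.0]
eef_rot: [-1.566, 0.002, -1.317]
wrist_force: [0.0, -0.1, -5.1]
finger_gap: 25.6
```

>>> play_rows --series '[[[0,0.001,0],0,1],[[0,0.002,0],0,1]]'

```text
clock: 16.75
eef_pos: [562.1, 160.8, 131.8]
eef_rot: [-1.566, 0.002, -1.316]
wrist_force: [-0.0, 0.1, -6.3]
finger_gap: 25.6
```

>>> play_rows --series '[[[0,0.001,0],0,1],[[0,0.001,0],0,1]]'

```text
clock: 16.95
eef_pos: [562.0, 160.7, 130.6]
eef_rot: [-1.566, 0.002, -1.317]
wrist_force: [-0.1, 0.1, -6.2]
finger_gap: 26.1
```

>>> play_rows --series '[[[0,0.001,0],0,1],[[0,0.001,0],0,1]]'

```text
clock: 17.15
eef_pos: [562.0, 160.8, 129.4]
eef_rot: [-1.567, 0.002, -1.316]
wrist_force: [0.6, -0.1, -6.3]
finger_gap: 25.6
```

>>> play_rows --series '[[[0,0.001,0],0,1],[[0,0.001,0],0,1]]'

```text
clock: 17.35
eef_pos: [561.9, 160.7, 128.3]
eef_rot: [-1.567, 0.002, -1.317]
wrist_force: [-0.9, 0.2, -6.5]
finger_gap: 25.7
```

>>> play_rows --series '[[[0,0.001,0],0,1],[[0,0.001,0],0,1]]'

```text
clock: 17.55
eef_pos: [562.2, 160.8, 127.6]
eef_rot: [-1.566, 0.002, -1.317]
wrist_force: [0.2, 0.9, -4.3]
finger_gap: 25.5
```

>>> play_rows --series '[[[0,0.001,0],0,1],[[0,0.001,0],0,1]]'

```text
clock: 17.75
eef_pos: [562.6, 160.9, 127.1]
eef_rot: [-1.565, 0.002, -1.316]
wrist_force: [0.4, -0.1, -0.2]
finger_gap: 25.8
```

>>> play_rows --series '[[[0,0.001,0],0,1],[[0,0.001,0],0,1]]'

```text
clock: 17.95
eef_pos: [562.3, 160.8, 125.6]
eef_rot: [-1.566, 0.002, -1.317]
wrist_force: [0.5, -0.3, -6.4]
finger_gap: 25.8
```

>>> play_rows --series '[[[0,0.001,0],0,1],[[0,0.001,0],0,1]]'

```text
clock: 18.15
eef_pos: [561.8, 160.7, 123.8]
eef_rot: [-1.567, 0.002, -1.316]
wrist_force: [-0.4, 0.7, -6.1]
finger_gap: 25.4
```

>>> play_rows --series '[[[0,0.001,0],0,1],[[0,0.001,0],0,1]]'

```text
clock: 18.35
eef_pos: [561.5, 160.7, 122.4]
eef_rot: [-1.568, 0.002, -1.316]
wrist_force: [0.1, 0.0, -5.2]
finger_gap: 25.6
```

>>> play_rows --series '[[[0,0.001,0],0,1],[[0,0.001,0],0,1]]'

```text
clock: 18.55
eef_pos: [561.6, 160.7, 121.6]
eef_rot: [-1.568, 0.002, -1.316]
wrist_force: [0.5, 0.2, -3.4]
finger_gap: 25.9
```

>>> play_rows --series '[[[0,0.001,0],0,1],[[0,0.001,0],0,1]]'

```text
clock: 18.75
eef_pos: [561.8, 160.7, 121.0]
eef_rot: [-1.567, 0.002, -1.317]
wrist_force: [-1.3, -0.2, 0.1]
finger_gap: 25.6
```

>>> play_rows --series '[[[0,0.001,0],0,1],[[0,0.001,0],0,1]]'

```text
clock: 18.95
eef_pos: [561.8, 160.7, 120.1]
eef_rot: [-1.567, 0.002, -1.317]
wrist_force: [0.1, 0.0, 0.8]
finger_gap: 25.5
```

>>> play_rows --series '[[[0,0.001,0],0,1],[[0,0.001,0],0,1]]'

```text
clock: 19.15
eef_pos: [561.7, 160.7, 118.9]
eef_rot: [-1.567, 0.002, -1.316]
wrist_force: [-0.4, -0.3, -0.6]
finger_gap: 25.5
```

Level contact at about 121.8, and the liner is now sinking.

>>> play_rows --series '[[[0,0.001,0],0,1],[[0,0.001,0],0,1]]'

```text
clock: 19.35
eef_pos: [561.7, 160.7, 117.8]
eef_rot: [-1.567, 0.002, -1.317]
wrist_force: [-0.6, 1.4, -1.6]
finger_gap: 25.4
```

>>> play_rows --series '[[[0,0.001,0],0,1],[[0,0.001,0],0,1]]'

```text
clock: 19.55
eef_pos: [561.7, 160.7, 116.6]
eef_rot: [-1.567, 0.002, -1.316]
wrist_force: [0.2, 0.0, -1.5]
finger_gap: 25.7
```

>>> play_rows --series '[[[0,0.001,0],0,1],[[0,0.001,0],0,1]]'

```text
clock: 19.75
eef_pos: [561.7, 160.7, 115.4]
eef_rot: [-1.568, 0.002, -1.317]
wrist_force: [1.0, 0.1, -1.7]
finger_gap: 25.7
```

>>> play_rows --series '[[[0,0.001,0],0,1],[[0,0.001,0],0,1]]'

```text
clock: 19.95
eef_pos: [561.9, 160.8, 114.9]
eef_rot: [-1.567, 0.002, -1.316]
wrist_force: [-1.2, -0.3, 4.7]
finger_gap: 25.5
```

>>> play_rows --series '[[[0,0.001,0],0,1],[[0,0.001,0],0,1]]'

```text
clock: 20.15
eef_pos: [562.2, 160.8, 114.9]
eef_rot: [-1.566, 0.002, -1.317]
wrist_force: [-0.7, -0.2, 9.5]
finger_gap: 25.8
```

>>> play_rows --series '[[[0,0.001,0],0,1],[[0,0.001,0],0,1]]'

```text
clock: 20.35
eef_pos: [562.5, 160.9, 114.9]
eef_rot: [-1.565, 0.002, -1.316]
wrist_force: [-2.3, -1.0, 9.8]
finger_gap: 25.6
```

>>> play_rows --series '[[[0,0.0012,0],0,1],[[0,0.0012,0],0,1],[[0,0.0012,0],0,1],[[0,0.0012,0],0,1]]'

```text
clock: 20.75
eef_pos: [562.8, 161.0, 114.9]
eef_rot: [-1.563, 0.002, -1.316]
wrist_force: [-2.4, -1.7, 12.5]
finger_gap: 25.7
```

>>> play_rows --series '[[[0,0.0011,0],0,1],[[0,0.0011,0],0,1],[[0,0.0011,0],0,1],[[0,0.0011,0],0,1],[[0,0.0011,0],0,1],[[0,0.0011,0],0,1],[[0,0.0011,0],0,1]]'

```text
clock: 21.45
eef_pos: [563.1, 161.1, 115.1]
eef_rot: [-1.562, 0.002, -1.316]
wrist_force: [-2.9, -0.8, 10.6]
finger_gap: 25.7
```

```bash
python3 - <<'E'
from h import *
np.set_printoptions(precision=2,suppress=True)
for i in range(5):
    manip.camera("side");s=manip.read_state();print(s['clock'],s['eef_pos'],s['wrist_force'])
E
```

```text
21.5 [563.12 161.1  115.03] [-1.92 -0.15 11.89]
21.55 [563.14 161.07 115.05] [-2.63  0.09 11.87]
21.6 [563.13 161.07 115.05] [-2.23 -0.89 10.86]
21.65 [563.14 161.08 115.06] [-2.2  -0.14 11.81]
21.7 [563.14 161.09 115.04] [-1.75 -0.35 11.14]
```

Trough B has held about 17–18 N on its stop for over 1 s. Now lift and check.

>>> play_rows --series '[[[0,-0.002,0],0,1],[[0,-0.006,0],0,1],[[0,-0.015,0],0,1],[[0,-0.03,0],0,1],[[0,-0.055,0],0,1],[[0,-0.08,0],0,1],[[0,-0.1,0],0,1],[[0,-0.105,0],0,1],[[0,-0.105,0],0,1],[[0,-0.105,0],0,1]]'

```text
clock: 22.7
eef_pos: [561.9, 160.5, 218.8]
eef_rot: [-1.564, 0.002, -1.316]
wrist_force: [0.8, 0.9, -6.8]
finger_gap: 25.9
```

```bash
python3 - <<'E'
from h import *
np.set_printoptions(precision=4,suppress=True)
b=save("side","pics/side7.png")[:,:,::-1];s=manip.read_state();print(s['clock'],s['eef_pos'],s['wrist_force'],s['eef_rot'],s['moment'])
print(delta([572,-206,215],np.radians(-3)))
cv2.imwrite("pics/g7.png",cv2.resize(b[140:280,210:350],None,fx=4.2,fy=4.2,interpolation=cv2.INTER_CUBIC))
E
```

```text
22.75 [561.8821 160.5424 218.6291] [-0.3     0.2906 -6.7588] [-1.5644  0.0023 -1.3165] [-0.0156 -0.0593 -0.043 ]
(array([ 0.3573,  0.0023, -0.0824]), np.float64(0.3066858874460474), np.float64(0.25432600988621756))
```

View pics/g7.png

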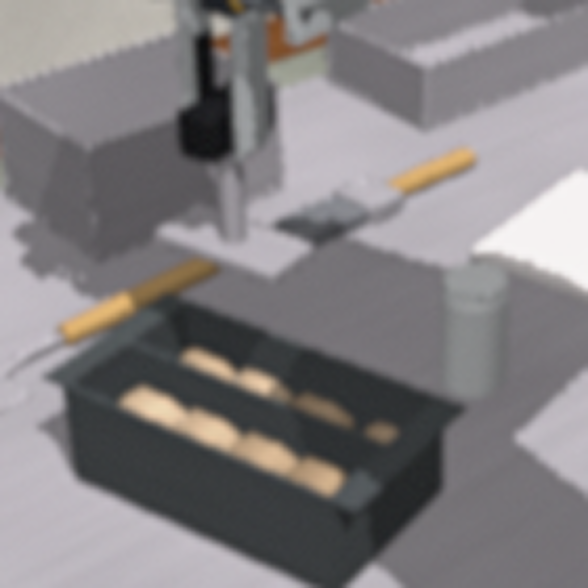

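All eight briquettes lie level in both rows. I'll carry the press back to the board.

>>> play_rows --series '[[[0.015,0,-0.003],0.03,1],[[0.05,0,-0.012],0.08,1],[[0.09,0,-0.021],0.12,1],[[0.13,0,-0.03],0.16,1],[[0.17,0.001,-0.039],0.2,1],[[0.21,0.001,-0.048],0.24,1],[[0.25,0.002,-0.058],0.28,1],[[0.29,0.002,-0.067],0.307,1],[[0.325,0.002,-0.075],0.307,1],[[0.35,0.002,-0.081],0.307,1],[[0.357,0.002,-0.082],0.307,1],[[0.357,0.002,-0.082],0.307,1],[[0.357,0.002,-0.082],0.307,1],[[0.357,0.002,-0.082],0.307,1]]'

```text
clock: 24.15
eef_pos: [572.4, -204.5, 215.2]
eef_rot: [-1.566, 0.004, -1.622]
wrist_force: [0.8, 0.3, -6.5]
finger_gap: 25.5
```

>>> play_rows --series '[[[0,0.02,0],0,1],[[0,0.05,0],0,1],[[0,0.08,0],0,1],[[0,0.105,0],0,1],[[0,0.12,0],0,1],[[0,0.125,0],0,1],[[0,0.126,0],0,1],[[0,0.126,0],0,1]]'

```text
clock: 24.95
eef_pos: [573.7, -204.1, 90.4]
eef_rot: [-1.564, 0.004, -1.622]
wrist_force: [0.9, 0.3, -5.2]
finger_gap: 25.6
```

>>> play_rows --series '[[[0,0.002,0],0,1],[[0,0.004,0],0,1],[[0,0.006,0],0,1],[[0,0.007,0],0,1]]'

```text
clock: 25.35
eef_pos: [573.6, -204.1, 83.3]
eef_rot: [-1.564, 0.004, -1.622]
wrist_force: [-1.2, 0.1, -5.6]
finger_gap: 26.0
```

>>> play_rows --series '[[[0,0.001,0],0,1],[[0,0.001,0],0,1]]'

```text
clock: 25.55
eef_pos: [573.6, -204.1, 82.1]
eef_rot: [-1.564, 0.004, -1.622]
wrist_force: [-0.1, -0.3, -6.2]
finger_gap: 25.6
```

>>> play_rows --series '[[[0,0.001,0],0,1],[[0,0.001,0],0,1]]'

```text
clock: 25.75
eef_pos: [573.8, -204.2, 81.5]
eef_rot: [-1.564, 0.004, -1.622]
wrist_force: [-1.0, -0.3, -2.4]
finger_gap: 25.7
```

>>> play_rows --series '[[[0,0.0008,0],0,1],[[0,0.0008,0],0,1],[[0,0.0005,0],0,0.65],[[0,0.0005,0],0,0.5],[[0,0.0005,0],0,0.3],[[0,0.0005,0],0,0],[[0,0.0005,0],0,0],[[0,0.0005,0],0,0],[[0,0.0005,0],0,0],[[0,0.0005,0],0,0],[[0,0.0005,0],0,0],[[0,0.0005,0],0,0]]'

```text
clock: 26.95
eef_pos: [573.8, -204.1, 81.0]
eef_rot: [-1.564, 0.004, -1.622]
wrist_force: [0.2, 0.0, 0.0]
finger_gap: 93.8
```

>>> play_rows --series '[[[0,-0.005,0],0,0],[[0,-0.02,0],0,0],[[0,-0.05,0],0,0],[[0,-0.09,0],0,0],[[0,-0.13,0],0,0],[[0,-0.16,0],0,0],[[0,-0.17,0],0,0],[[0,-0.17,0],0,0],[[0,-0.17,0],0,0]]'

```text
clock: 27.85
eef_pos: [572.1, -204.6, 249.6]
eef_rot: [-1.566, 0.004, -1.622]
wrist_force: [-0.4, 0.1, -0.3]
finger_gap: 94.1
```

```bash
python3 - <<'E'
from h import *
b=save("side","pics/side8.png")[:,:,::-1];s=manip.read_state();print(s['clock'],s['eef_pos'],s['wrist_force'])
a=save("top","pics/top8.png")[:,:,::-1]
d=np.hstack([cv2.resize(b[130:290,210:400],None,fx=3,fy=3,interpolation=cv2.INTER_CUBIC),cv2.resize(a[160:240,200:270],(230,480),interpolation=cv2.INTER_CUBIC)[:480]])
cv2.imwrite("pics/g8.png",d)
E
```

```text
27.9 [ 572.09595584 -204.50605643  249.23934945] [ 0.30418866 -0.81663041 -0.34406137]
```

View pics/g8.png

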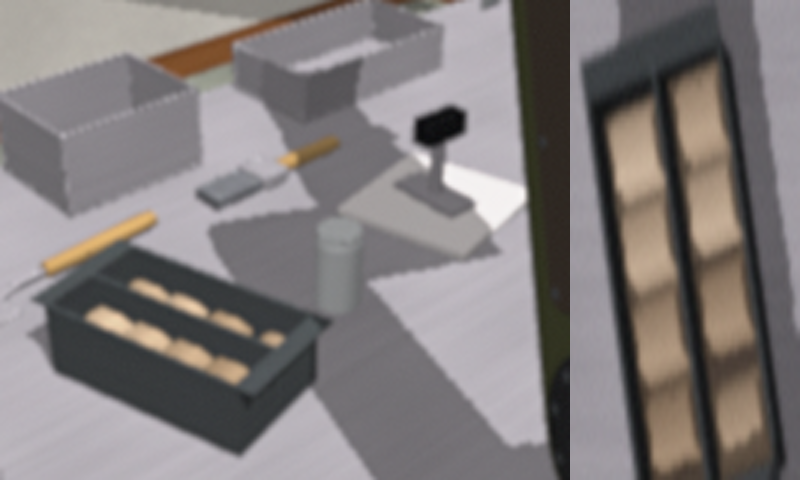

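The press stands upright on the board (crop (437,165)), and all eight briquettes lie level in both views.

```bash
python3 -c "
from cell import manip
print(manip.sign_off())"
```

```text
the job is handed in; nothing more can be done
None
```

Both troughs are pressed level on their stops. The press stands upright and released on the 160 mm board, and I handed the job in at about 28 s of the 72 s allowed.

| Trough | Floor at its stop (press tip height) | Force on the briquettes | Time held |
|---|---|---|---|
| A (+y side) | TCP z 119.2 mm | about 17–19 N | over 1 s |
| B (−y side) | TCP z about 115 mm | about 16–19 N | over 1 s |

The forces are wrist readings minus the press's hanging weight. The highest I read was about 19 N.

**Final checks:** In the last side and top views all eight briquettes look level. The press stands upright about 2 mm from the board's centre, the fingers are clear at z 249 mm, and the wrist force is back to about zero. Shaker, brush and spatula look unmoved; I did not check the bowl and jar again at the end.

**Disagreements:**
- From the two views I put the raised briquettes' tops at 71–77 mm, but the press met no clear resistance until its foot was at about 54 mm (A) and 58 mm (B). Either the wedges gave way at almost no force or my height estimate was too high.
- The side view put the tray rim about 4 mm lower than the 74 mm given.

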